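Refit the burner caps on the gas hob

TASK

The hob's burner caps have been washed and stacked on the wooden board. Take the stack apart and put each cap back on the burner of its own size and shape, lying flat and centred, the long cap lined up with the long burner. Keep the caps the right way up, and leave the middle burner's cap where it is.

Things in the scene. Friction and masses are not known exactly. Their poses are not given: they have to be found in the camera images.
- small_cap: Small burner cap: black enamelled disc with a worn grey top edge, 42 mm across, 14 mm thick, flat top and underside, origin at the centre of its underside, z up, 80 g to within a third. At the start it is the top of the stack.
- medium_cap: Medium burner cap: black enamelled disc with a worn grey top edge, 56 mm across, 14 mm thick, flat top and underside, origin at the centre of its underside, z up, 140 g to within a third. At the start it lies second from the top, under the small cap.
- large_cap: Large burner cap: black enamelled disc with a worn grey top edge, 70 mm across, 14 mm thick, flat top and underside, origin at the centre of its underside, z up, 220 g to within a third. At the start it lies third from the top, under the medium cap.
- long_cap: Long burner cap: black enamelled bar, half-round ends, worn grey top edge, 130 mm long (own x axis), 46 mm wide, 14 mm thick, flat top and underside, origin at the centre of the underside, z up, 300 g to within a third. At the start the bottom of the stack, turned anyhow, on a wooden board whose top is 18 mm above the worktop; the four caps lie flat on one another, roughly centred.
- small_burner: Small burner, fixed on the black glass hob (glass top 8 mm above the worktop): dark round flange 46 mm across, 6 mm high; on it a round bright aluminium crown 26 mm across, its flat top 24 mm above the origin (32 mm above the worktop). Origin at the centre of the flange's underside, z up. The small cap lies loose on the flat crown and overhangs it by 8 mm all round.
- medium_burner: Medium burner, fixed on the black glass hob (glass top 8 mm above the worktop): dark round flange 60 mm across, 6 mm high; on it a round bright aluminium crown 40 mm across, its flat top 24 mm above the origin (32 mm above the worktop). Origin at the centre of the flange's underside, z up. The medium cap lies loose on the flat crown and overhangs it by 8 mm all round.
- large_burner: Large burner, fixed on the black glass hob (glass top 8 mm above the worktop): dark round flange 74 mm across, 6 mm high; on it a round bright aluminium crown 54 mm across, its flat top 24 mm above the origin (32 mm above the worktop). Origin at the centre of the flange's underside, z up. The large cap lies loose on the flat crown and overhangs it by 8 mm all round.
- long_burner: Long burner, fixed on the hob: dark flange 134 x 50 mm, half-round ends, 6 mm high; on it a bright crown 114 x 30 mm, its flat top 24 mm above the origin (32 mm above the worktop). Long side along its own x axis; origin at the centre of the underside, z up. Its cap overhangs 8 mm all round. The four bare burners stand at the hob's corners, about 160 mm by 280 mm apart, in any arrangement.
- wok_cap: Cap of the middle burner: black disc with a grey top edge, 92 mm across, 14 mm thick, lying loose and already in place on the burner between the other four, its top 46 mm above the worktop; origin at the centre of its underside. Stays where it is. Other clutter near the four burners and the stack is below 70 mm high.
There are look-alikes about, which are no part of the job. Leave any pink or purple look-alike of the large_cap alone.

How it is judged:
By the outcome, as a careful person would: the job done as asked, in the order asked, and still so for the second after the job is handed in, with the robot touching nothing.
It also fails if it takes over 112 s, if anything falls off the work surface, if the arm or the gripper's body presses on something with over 40 N, if the wrist force passes 120 N, or if a joint passes its speed limit or range.

ROBOT

A 6-joint arm with a two-finger parallel gripper is mounted at the origin on the work surface. World frame = base frame: x ahead of the robot, y to its left, z up, the work surface at z = 0. Lengths are in m, angles in rad, forces in N, time in s.
With the tool pointing down it reaches from about 0.375 to 0.9 m from the base axis. Payload 3.1 kg.
Tool frame: the origin (TCP) lies between the finger pads; the fingertips stand robot.finger_overhang ahead of it and the grasp point (between the pads) lies 3 mm ahead of it (robot.finger_overhang is the distance from the TCP to the fingertips, in m); z points along the fingers, y is the line along which they close (so a half turn about z gives the same grasp; the last joint's range is limited). The gripper opens to 87 mm and grips with 3 to 60 N. Pads are 19 mm wide; open, the fingers measure 117 mm over their backs; the gripper's body (75 mm by 190 mm) begins 51 mm behind the grasp point.
Start: joints at [-1.373, 0.527, 1.433, -0, 1.181, -0.178], TCP at [0.23, -0.581, 0.245] pointing down, gripper open.
Joint ranges: [-3.08, 3.08], [-0.75, 2.2], [0.22, 2.44], [-1.43, 4.57], [0, 2.65], [-2.85, 2.85]. Speed limits (rad/s): [2.79, 2.79, 3.14, 3.14, 3.14, 3.14].

INTERFACE

Orientations are given as a unit quaternion [x, y, z, w].
In Python, from rig import get_obs, vision, hand_in, nets, robot gives the robot as it stands.
- The arm moves only by the tool apply_moves, never from a script. Its argument "series" is a list of rows, each an object with "offset": the shift along the world's x, y, z in cm, a list of three; "rot": the turn, a rotation vector about the world's x, y, z in degrees, a list of three. A call has 1 to 20 rows; each row is the pose to reach, as a shift and turn from the pose commanded when the call began; what a row does not reach only later rows make up. A row lasts 1/10 s, in which the tool goes at most 50 mm and 8.59 degrees, less where a joint would pass 70% of its speed; a pose out of reach is approached as far as the arm can. A call with a gripper value outside its range is refused whole. "hand" is the opening, from 0 (shut) to 1 (fully open), set as the call begins (left out, the last holds). The fingers move at their own pace and stop on an object; "newtons" is the grip in N (left out, the last holds). Time passes only in rows, so rows that repeat a pose let the fingers close. It gives the time, the measured TCP pose, the force, the opening and the grip force at its end, in the units of the state.
- get_obs(): the state, without advancing time (a new reading comes with each control period).
- vision.camera(name): name is "scene" or "top" or "wrist"; returns the picture (400x640x3 uint8, red, green, blue); there is no depth.
- vision.calibration(name): a dict with "K" (3x3 intrinsics, pixels), "R" (3x3) and "t" (3): a world point X has camera coordinates R X + t. Camera axes: x right, y down, z forward; pixel columns grow to the right and rows downward; lengths in m; the calibration is good to about 2 mm. A picture is of the moment at which its call begins: read the wrist's pose just before it. calibration takes no time and is no camera call; for the wrist camera it gives the pose at the moment of the call.
- hand_in(): hands the job in; it is judged then, once.
Trained networks look in the newest picture that a camera, given by its name, has taken for a name from the list of things; names that differ only in an ending like _2 or _b are one class to them, and where a whole thing is asked for, a point or a joint stands for the part that bears it (a point fixed in the world has none). Each returns a list of dicts, best first, with "conf" (0 to 1); they miss things now and then, are a little off and sometimes report something else, mostly with a low value. They report only what shows in the picture. A call takes as long as a camera call. They do not tell look-alikes from the thing itself.
- nets.search_frame(camera, query): "centre" ([x, y, z] in m, in world coordinates, good to about 4 mm: the middle of the surface that is visible of it).
- nets.spot_point(camera, query): "centre" ([x, y, z] in m, in world coordinates, good to about 4 mm: a listed point, or the origin of a listed thing).
The state is a dict: "time": time; "q": joint angles; "joint_velocities": joint speeds; "joint_torque": joint torques, N m; "position": TCP position; "tool_rot": TCP orientation; "ft_force": force on the tool from outside, world axes, zero at the start; "moment": the same for the moment, N m; "grip_width": finger opening in m; "grip_force": force on a finger pad.
Only numpy, scipy, OpenCV 4.12 (cv2) and the standard library are available. Lean on these libraries where they do the work, as an engineer would, in place of code of your own. Each camera call takes 0.05 s, during which the arm holds its last target. There are 200 camera calls.

## Working session

There is one attempt and no reset: what is moved stays moved. The work goes in short steps, Python scripts to look and compute and a tool call to move; the robot and the scene stay as the last step left them, time stands still between calls to the robot, and variables do not carry over. Pictures are saved under pics/ and viewed, at most 17 in all, crops included, and the job is handed in when it is done.

Besides the shell and the picture viewer there is one more tool, called after "Call:" as a command line: name --argument value ..., lists and objects as JSON in quotes. apply_moves: Moves the arm, as the interface text tells. Its arguments: {"type":"object","properties":{"series":{"type":"array"},"hand":{"type":"number"},"newtons":{"type":"number"}},"required":["series"]}

```bash
mkdir -p pics; ls
python3 - <<'E'
from rig import get_obs, vision, nets, robot
import cv2
print(robot.finger_overhang, get_obs())
for c in ["top","scene"]:
    im=vision.camera(c); cv2.imwrite(f"pics/{c}0.png",im[:,:,::-1])
    k=vision.calibration(c); print(c,k)
    for n in ["small_cap","medium_cap","large_cap","long_cap","small_burner","medium_burner","large_burner","long_burner","wok_cap"]:
        print(n,[([round(float(v),3) for v in d["centre"]],round(d["conf"],2)) for d in nets.spot_point(c,n)][:4])
E
```

```text
pics
0.022 {'time': 0.0, 'q': array([-1.37249069e+00,  5.28504265e-01,  1.43386230e+00,  1.28969017e-05,
        1.18140069e+00, -1.78509880e-01]), 'joint_velocities': array([-0.00043225, -0.00039493,  0.00125773,  0.00012348,  0.0017993 ,
       -0.00065096]), 'joint_torque': array([-4.21185750e-04, -4.40045071e+01, -1.76593477e+01,  6.31854264e-02,
        5.82899828e-02, -1.87062428e-04]), 'position': array([ 0.22986705, -0.580476  ,  0.2435609 ]), 'tool_rot': array([ 9.82303578e-01,  1.87292548e-01, -4.79903575e-06, -1.08730584e-03]), 'ft_force': array([ 0.09871987,  0.88776877, -0.09141795]), 'moment': array([0.00347233, 0.02395359, 0.01428138]), 'grip_force': 0.0, 'grip_width': 0.08692085302107123}
top {'K': array([[371.49789987,   0.        , 324.15524907],
       [  0.        , 371.49789987, 195.45106746],
       [  0.        ,   0.        ,   1.        ]]), 'R': array([[ 0.00794698, -0.99941427, -0.03328608],
       [-0.99897986, -0.00645495, -0.04469432],
       [ 0.04445328,  0.0336073 , -0.99844602]]), 't': array([0.06339474, 0.49567108, 0.99947566])}
small_cap [([0.489, 
[... 857 characters left out ...]
   [-0.58737123,  0.29458564, -0.75379993]]), 't': array([-0.24057946, -0.28846025,  1.51362982])}
small_cap [([0.491, 0.29, 0.062], 0.71), ([0.462, -0.292, 0.007], 0.37)]
medium_cap [([0.489, 0.293, 0.045], 0.59)]
large_cap [([0.256, 0.347, 0.004], 0.87), ([0.761, 0.402, 0.002], 0.79), ([0.495, 0.289, 0.029], 0.7), ([0.249, 0.241, 0.0], 0.65)]
long_cap [([0.489, 0.288, 0.02], 0.79)]
small_burner [([0.465, -0.29, 0.009], 0.74), ([0.447, -0.013, 0.01], 0.51), ([0.49, 0.29, 0.018], 0.25)]
medium_burner [([0.447, -0.017, 0.01], 0.56)]
large_burner [([0.606, -0.006, 0.004], 0.94)]
long_burner [([0.609, -0.283, 0.005], 0.83), ([0.492, 0.296, 0.046], 0.36)]
wok_cap [([0.537, -0.142, 0.032], 0.82)]
```

View pics/top0.png

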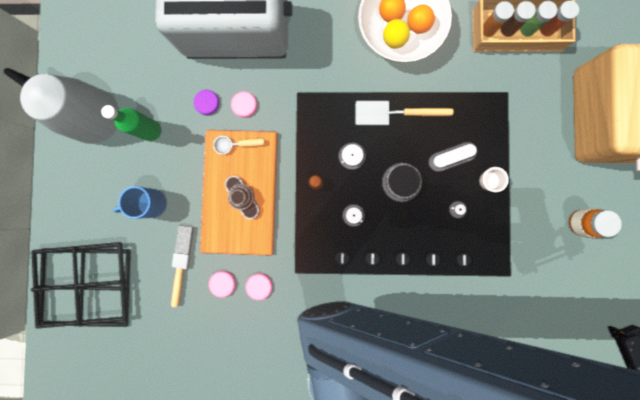

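View pics/scene0.png

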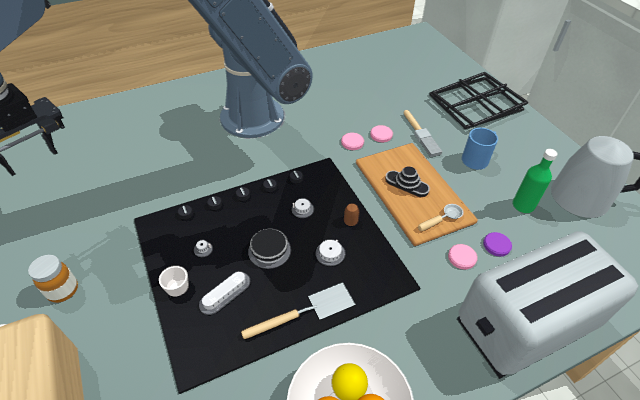

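The top view shows the stack on the board at about (240,197). The burners are large (351,156), medium (353,215), long (453,156) and small (458,209). The pink and purple discs at (205,102), (244,104), (222,284) and (259,287) are look-alikes to leave alone. Next I measure the crowns and enlarge the stack.

```bash
cat > h.py <<'E'
import numpy as np, cv2
from rig import get_obs, vision, nets
def ray(cal,uv,z):
    K,R,t=(np.array(cal[k],float) for k in("K","R","t")); C=-R.T@t
    d=(np.linalg.inv(K)@np.c_[np.atleast_2d(uv),np.ones(len(np.atleast_2d(uv)))].T).T@R
    return C+d*((z-C[2])/d[:,2])[:,None]
def proj(cal,X):
    K,R,t=(np.array(cal[k],float) for k in("K","R","t")); c=(np.atleast_2d(X)@R.T+t)@K.T
    return c[:,:2]/c[:,2:]
E
python3 - <<'E'
from h import *
B=dict(small=(.464,-.292),medium=(.447,-.014),large=(.605,-.007),long=(.608,-.283))
for c in ["top","scene"]:
    im=cv2.imread(f"pics/{c}0.png"); cal=vision.calibration(c)
    g=cv2.cvtColor(im,cv2.COLOR_BGR2GRAY)
    for n,b in B.items():
        u=proj(cal,[[*b,.03]])[0]; m=np.zeros_like(g); cv2.circle(m,tuple(int(v) for v in u),30 if n=="long" else 16,255,-1)
        t=((g>200)&(m>0)).astype(np.uint8); k,l,s,ce=cv2.connectedComponentsWithStats(t)
        i=1+np.argmin(np.hypot(*(ce[1:]-u).T)-s[1:,4]*.1); p=np.argwhere(l==i)[:,::-1].astype(np.float32)
        h=cv2.convexHull(p)[:,0]; (cx,cy),wh,a=cv2.minAreaRect(ray(cal,h,.032)[:,:2].astype(np.float32)*1000)
        print(c,n,u.round(1),s[i,4],round(cx,1),round(cy,1),np.round(wh,1),round(a,1), ray(cal,[ce[i]],.032)[0].round(4))
print(vision.calibration("wrist"))
t=cv2.imread("pics/top0.png");s=cv2.imread("pics/scene0.png")
a=cv2.resize(t[160:240,200:280],(400,400),interpolation=2);b=cv2.resize(s[150:210,375:435],(400,400),interpolation=2)
cv2.imwrite("pics/st.png",np.hstack([a,b]))
cv2.imwrite("pics/hob.png",cv2.resize(t[130:235,300:515],None,fx=3.7,fy=3.7,interpolation=2))
E
```

```text
top small [459.8 207.8] 73 459.7 -290.6 [23.4 23.7] 89.6 [ 0.4604 -0.2911  0.032 ]
top medium [354.2 213.4] 182 442.9 -12.1 [37.1 39.8] 0.4 [ 0.4428 -0.0119  0.032 ]
top large [351.8 154.4] 349 605.9 -7.3 [53.8 53.4] 0.2 [ 0.6046 -0.0069  0.032 ]
top long [455.9 153.6] 507 603.2 -278.9 [ 32.1 116.1] 20.6 [ 0.6033 -0.279   0.032 ]
scene small [201.6 244.4] 58 464.4 -292.4 [22.9 24.1] 35.9 [ 0.4648 -0.2928  0.032 ]
scene medium [301.9 204.6] 120 446.6 -13.5 [37.5 35.4] 65.6 [ 0.4464 -0.0132  0.032 ]
scene large [329.9 247.6] 296 608.6 -8.4 [49.8 51.3] 65.4 [ 0.6086 -0.0081  0.032 ]
scene long [222.4 289.4] 546 606.5 -279.1 [ 30.2 113.1] 20.4 [ 0.6074 -0.2814  0.032 ]
{'K': array([[293.60786434,   0.        , 319.15613778],
       [  0.        , 293.60786434, 194.90849954],
       [  0.        ,   0.        ,   1.        ]]), 'R': array([[ 3.66951793e-01, -9.30239926e-01,  2.48322119e-04],
       [-8.97570811e-01, -3.53994657e-01,  2.62782081e-01],
       [-2.44362479e-01, -9.66512425e-02, -9.64855179e-01]]), 't': array([-0.62624046, -0.03097749,  0.38962469])}
```

View pics/st.png

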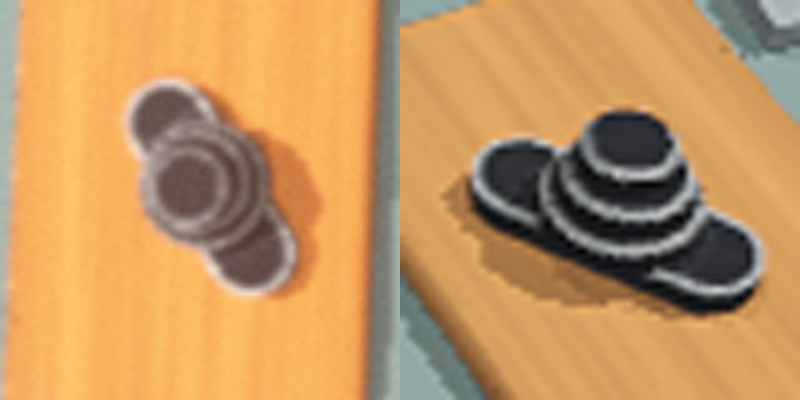

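View pics/hob.png

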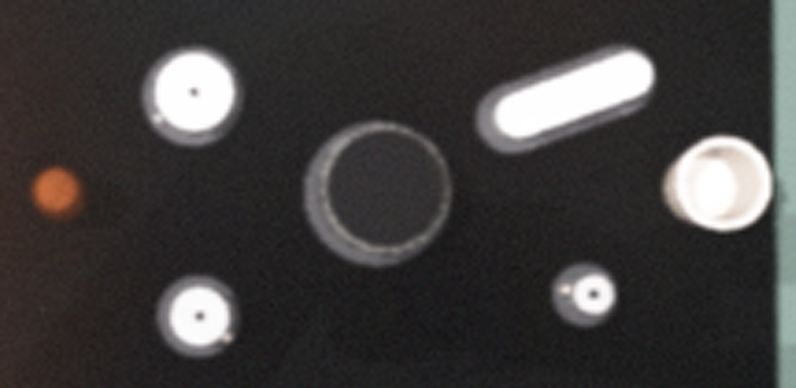

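The crops confirm the stack order is small, medium, large, long, and that the bar lies at about 31° from x. They also show four bare crowns and the wok cap in the middle. The top and scene cameras differ by about 4 mm in x, so I'll check with the wrist camera over the hob.

Call:
apply_moves --series '[{"offset": [28,41,0],"rot": [0,0,0]},{"offset": [28,41,0],"rot": [0,0,0]},{"offset": [28,41,0],"rot": [0,0,0]},{"offset": [28,41,0],"rot": [0,0,0]},{"offset": [28,41,0],"rot": [0,0,0]},{"offset": [28,41,0],"rot": [0,0,0]},{"offset": [28,41,0],"rot": [0,0,0]},{"offset": [28,41,0],"rot": [0,0,0]},{"offset": [28,41,0],"rot": [0,0,0]},{"offset": [28,41,0],"rot": [0,0,0]},{"offset": [28,41,0],"rot": [0,0,0]},{"offset": [28,41,0],"rot": [0,0,0]},{"offset": [28,41,0],"rot": [0,0,0]},{"offset": [28,41,0],"rot": [0,0,0]},{"offset": [28,41,0],"rot": [0,0,0]}]' --hand 1

```text
time: 2.5
position: [0.5094, -0.1724, 0.2445]
tool_rot: [0.983, 0.186, -0.0, 0.0]
ft_force: [0.0, -0.2, 0.2]
grip_width: 0.087
grip_force: 0.0
```

```bash
cat >> h.py <<'E'
B=dict(small=(.463,-.292),medium=(.446,-.013),large=(.606,-.007),long=(.606,-.281))
def shot(name):
    cal=vision.calibration("wrist"); im=np.ascontiguousarray(vision.camera("wrist")[:,:,::-1]); cv2.imwrite(f"pics/{name}.png",im); return im,cal
def crowns(im,cal,r=1.6,thr=190):
    g=cv2.cvtColor(im,cv2.COLOR_BGR2GRAY)
    for n,b in B.items():
        u=proj(cal,[[*b,.032]])[0]; sc=np.linalg.norm(proj(cal,[[b[0],b[1]+.01,.032]])[0]-u)*100
        R=dict(small=13,medium=20,large=27,long=57)[n]/1000*sc
        if not(0<u[0]<640 and 0<u[1]<400): continue
        m=np.zeros_like(g); cv2.circle(m,tuple(int(v) for v in u),int(R*r),255,-1)
        t=((g>thr)&(m>0)).astype(np.uint8); k,l,s,ce=cv2.connectedComponentsWithStats(t)
        if k<2: continue
        i=1+s[1:,4].argmax(); p=np.argwhere(l==i)[:,::-1].astype(np.float32)
        h=cv2.convexHull(p)[:,0]; (cx,cy),wh,a=cv2.minAreaRect(ray(cal,h,.032)[:,:2].astype(np.float32)*1000)
        print(n,u.round(0),s[i,4],round(cx,1),round(cy,1),np.round(wh,1),round(a,1))
E
python3 - <<'E'
from h import *
print(get_obs()["position"],get_obs()["time"])
im,cal=shot("w1"); crowns(im,cal)
E
```

```text
[ 0.50941155 -0.17244404  0.24454965] 2.5
small [391. 241.] 159 461.4 -286.4 [25.4 14. ] 20.7
medium [178. 177.] 935 449.3 -13.6 [42.5 48. ] 75.6
large [209.  40.] 2573 605.5 -8.6 [66.7 54.9] 3.6
long [434. 134.] 3080 604.8 -274.2 [ 45.7 126. ] 20.5
```

View pics/w1.png

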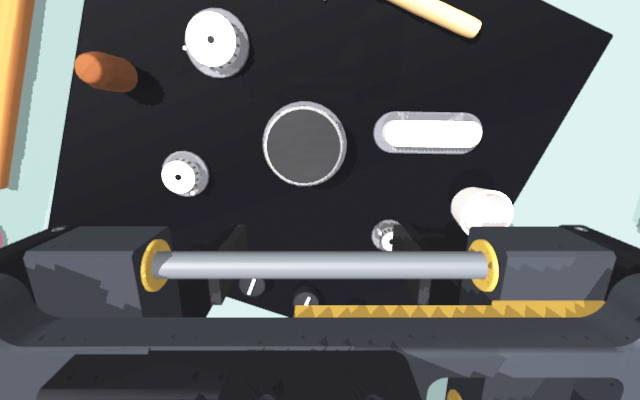

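The wrist view shows large (212,39), medium (180,176), the long crown (432,134), and small half hidden by the gripper at (391,241). The crown sides blur into the tops, so I'll raise the threshold.

Run:
```python
from h import *
im=cv2.imread("pics/w1.png"); cal=vision.calibration("wrist")
for t in (235,252): crowns(im,cal,1.4,t)
g=im.min(2)
for n,u in dict(large=(211,40),medium=(179,177)).items():
    p=g[u[1]-6:u[1]+7,u[0]-6:u[0]+7].astype(float); w=np.clip(220-p,0,None); yy,xx=np.mgrid[-6:7,-6:7]
    c=(u[0]+(w*xx).sum()/w.sum(),u[1]+(w*yy).sum()/w.sum()); print(n,"hole",c,ray(cal,[c],.032)[0])
```

```text
small [391. 242.] 139 461.6 -286.7 [25.4 12.7] 20.7
medium [178. 177.] 844 445.9 -13.2 [40.2 40.1] 62.6
large [209.  40.] 2191 607.5 -8.4 [54.5 54.4] 3.9
long [434. 134.] 2517 605.4 -278.7 [ 31.2 116. ] 21.4
small [391. 242.] 106 461.5 -286.2 [22.6 11.3] 20.7
medium [178. 177.] 806 445.9 -13.1 [38.6 39.8] 21.4
large [209.  40.] 2127 607.9 -8.5 [53.9 53.1] 14.6
long [434. 134.] 2442 606.0 -279.7 [ 30.5 113.8] 20.4
large hole (np.float64(210.37232960325534), np.float64(39.09028484231943)) [ 0.6076575  -0.00826039  0.032     ]
medium hole (np.float64(177.74042435932765), np.float64(176.87076329567373)) [ 0.44564038 -0.01294486  0.032     ]
```

Call:
apply_moves --series '[{"offset": [-5,42,0],"rot": [0,0,0]},{"offset": [-5,42,0],"rot": [0,0,0]},{"offset": [-5,42,0],"rot": [0,0,0]},{"offset": [-5,42,0],"rot": [0,0,0]},{"offset": [-5,42,0],"rot": [0,0,0]},{"offset": [-5,42,0],"rot": [0,0,0]},{"offset": [-5,42,0],"rot": [0,0,0]},{"offset": [-5,42,0],"rot": [0,0,0]},{"offset": [-5,42,0],"rot": [0,0,0]},{"offset": [-5,42,0],"rot": [0,0,0]},{"offset": [-5,42,0],"rot": [0,0,0]},{"offset": [-5,42,0],"rot": [0,0,0]},{"offset": [-5,42,0],"rot": [0,0,0]}]'

```text
time: 3.85
position: [0.4604, 0.2474, 0.2445]
tool_rot: [0.983, 0.186, -0.0, 0.0]
ft_force: [1.2, -0.5, -0.4]
grip_width: 0.0869
grip_force: 0.0
```

Run:
```python
from h import *
im,cal=shot("w2"); print(get_obs()["position"],get_obs()["time"])
u=proj(cal,[[.491,.29,.05]])[0]; print(u)
x,y=(int(v) for v in u); x0,y0=x-65,max(0,y-65); print(x0,y0)
cv2.imwrite("pics/w2c.png",cv2.resize(im[y0:y0+130,x0:x0+130],(598,598),interpolation=2))
```

```text
[0.46038434 0.24751674 0.2445661 ] 3.9
[292.63676981 140.5133428 ]
227 75
```

View pics/w2c.png

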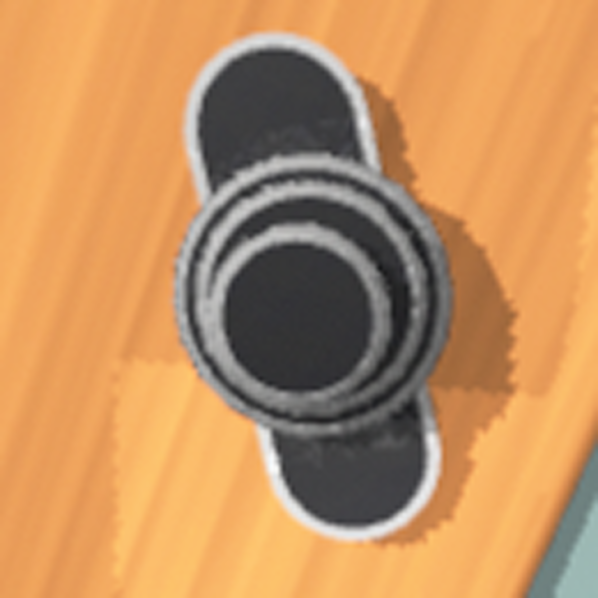

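```bash
cat >> h.py <<'E'
from scipy.ndimage import map_coordinates
TH=np.linspace(0,2*np.pi,180)
def shape(r,L,a):  # outline of disc (L=0) or stadium
    p=np.c_[np.cos(TH),np.sin(TH)]*r; p[:,0]+=np.sign(p[:,0])*L/2
    c,s=np.cos(a),np.sin(a); return p@np.array([[c,s],[-s,c]])
def fit(im,cal,R,z,init,L=0,a=0,win=5,occ=None):
    g=cv2.cvtColor(im,cv2.COLOR_BGR2GRAY).astype(float); best=(-1e9,)
    def samp(r,x,y,a,k):
        p=shape(r,L,a)+[x,y]; u=proj(cal,np.c_[p,np.full(len(p),z)]); v=map_coordinates(g,[u[:,1],u[:,0]],order=1)
        return v if occ is None else v[np.hypot(*(shape(R,L,a)+[x,y]-occ[0]).T)>occ[1]]
    for da in (np.radians(np.arange(-8,8.1,1)) if L else [0]):
      for dx in np.arange(-win,win+.1,.5)/1000:
        for dy in np.arange(-win,win+.1,.5)/1000:
            x,y=init[0]+dx,init[1]+dy
            s=samp(R-.0015,x,y,a+da,0).mean()-samp(R-.005,x,y,a+da,0).mean()
            if s>best[0]: best=(s,x,y,a+da)
    return best
def draw(im,cal,R,z,x,y,L=0,a=0,c=(0,255,0),f=4,o=(0,0)):
    p=shape(R,L,a)+[x,y]; u=(proj(cal,np.c_[p,np.full(len(p),z)])-o+.5)*f
    cv2.polylines(im,[u.astype(np.int32)],True,c,1)
E
python3 - <<'E'
from h import *
im=cv2.imread("pics/w2.png"); cal=vision.calibration("wrist"); o=(227,75); f=4.6
big=cv2.resize(im[75:205,227:357],(598,598),interpolation=2)
for n,R,z,c,L in (("small",.021,.074,(300,314),0),("medium",.028,.060,(314,297),0),("large",.035,.046,(316,292),0),("long",.023,.032,(316,288),.084)):
    i=ray(cal,[np.array(c)/f+o],z)[0]; 
    b=fit(im,cal,R,z,i[:2],L,np.radians(31),occ=((.492,.290),.04) if L else None)
    print(n,i.round(4),np.round(b,4),np.degrees(b[3])); draw(big,cal,R,z,b[1],b[2],L,b[3],o=o,f=f)
cv2.imwrite("pics/w2f.png",big)
E
```

```text
small [0.4908 0.2883 0.074 ] [89.7044  0.4898  0.2888  0.5411] 31.0
medium [0.4941 0.2873 0.06  ] [48.8299  0.4931  0.2883  0.5411] 31.0
large [0.494  0.2879 0.046 ] [81.3316  0.492   0.2889  0.5411] 31.0
long [0.4935 0.2889 0.032 ] [149.2538   0.4915   0.2889   0.5934] 34.0
```

View pics/w2f.png

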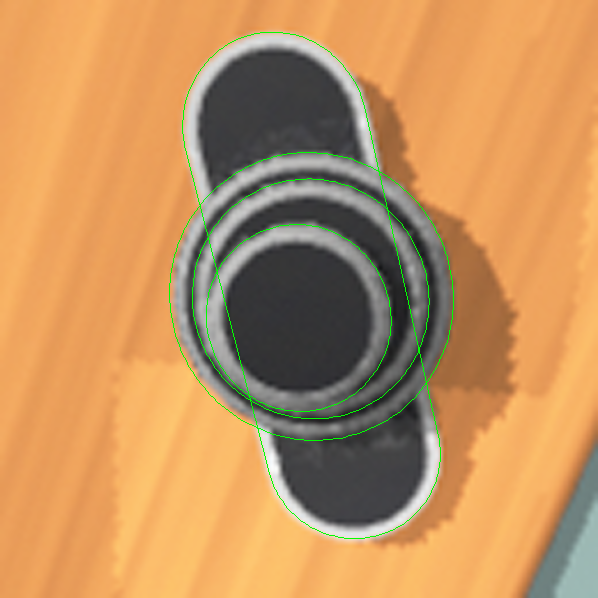

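The fitted outlines sit on the rims. In mm: small (490,289), medium (493,288.5), large (492,289), and the long cap at (491.5,289), turned 34°. I descend on the small cap.

Call:
apply_moves --series '[{"offset": [3,4.2,-10],"rot": [0,0,0]},{"offset": [3,4.2,-10],"rot": [0,0,0]},{"offset": [3,4.2,-10],"rot": [0,0,0]},{"offset": [3,4.2,-14],"rot": [0,0,0]},{"offset": [3,4.2,-15.5],"rot": [0,0,0]},{"offset": [3,4.2,-15.8],"rot": [0,0,0]},{"offset": [3,4.2,-16],"rot": [0,0,0]},{"offset": [3,4.2,-16],"rot": [0,0,0]},{"offset": [3,4.2,-16],"rot": [0,0,0]},{"offset": [3,4.2,-16],"rot": [0,0,0]},{"offset": [3,4.2,-16],"rot": [0,0,0]}]' --hand 1

```text
time: 5.0
position: [0.4904, 0.291, 0.0853]
tool_rot: [0.982, 0.187, 0.001, -0.0]
ft_force: [0.2, -0.5, 0.5]
grip_width: 0.0869
grip_force: 0.0
```

Call:
apply_moves --series '[{"offset": [0,-0.2,-0.1],"rot": [0,0,0]},{"offset": [0,-0.2,-0.1],"rot": [0,0,0]},{"offset": [0,-0.2,-0.1],"rot": [0,0,0]},{"offset": [0,-0.2,-0.1],"rot": [0,0,0]},{"offset": [0,-0.2,-0.1],"rot": [0,0,0]},{"offset": [0,-0.2,-0.1],"rot": [0,0,0]},{"offset": [0,-0.2,-0.1],"rot": [0,0,0]},{"offset": [0,-0.2,-0.1],"rot": [0,0,0]}]' --hand 0.3 --newtons 20

```text
time: 5.8
position: [0.49, 0.2889, 0.0835]
tool_rot: [0.982, 0.187, -0.0, -0.0]
ft_force: [0.2, 0.4, 0.1]
grip_width: 0.0412
grip_force: 20.0
```

Call:
apply_moves --series '[{"offset": [0,0,3],"rot": [0,0,0]},{"offset": [0,0,8],"rot": [0,0,0]},{"offset": [-2.7,-58.1,8],"rot": [0,0,0]},{"offset": [-2.7,-58.1,8],"rot": [0,0,0]},{"offset": [-2.7,-58.1,8],"rot": [0,0,0]},{"offset": [-2.7,-58.1,8],"rot": [0,0,0]},{"offset": [-2.7,-58.1,8],"rot": [0,0,0]},{"offset": [-2.7,-58.1,8],"rot": [0,0,0]},{"offset": [-2.7,-58.1,8],"rot": [0,0,0]},{"offset": [-2.7,-58.1,8],"rot": [0,0,0]},{"offset": [-2.7,-58.1,8],"rot": [0,0,0]},{"offset": [-2.7,-58.1,8],"rot": [0,0,0]},{"offset": [-2.7,-58.1,8],"rot": [0,0,0]},{"offset": [-2.7,-58.1,8],"rot": [0,0,0]},{"offset": [-2.7,-58.1,8],"rot": [0,0,0]},{"offset": [-2.7,-58.1,8],"rot": [0,0,0]},{"offset": [-2.7,-58.1,8],"rot": [0,0,0]},{"offset": [-2.7,-58.1,8],"rot": [0,0,0]},{"offset": [-2.7,-58.1,8],"rot": [0,0,0]}]'

```text
time: 7.7
position: [0.4631, -0.2907, 0.1636]
tool_rot: [0.982, 0.188, -0.0, -0.0]
ft_force: [-0.2, 0.0, 0.2]
grip_width: 0.0409
grip_force: 20.0
```

Run:
```python
from h import *
print(get_obs()["position"],get_obs()["grip_width"],get_obs()["time"])
im,cal=shot("w3")
t=vision.camera("top")[:,:,::-1]; s=vision.camera("scene")[:,:,::-1]
cu=proj(vision.calibration("scene"),[[.463,-.292,.08]])[0].astype(int)
c=s[max(0,cu[1]-50):cu[1]+50,max(0,cu[0]-60):cu[0]+60]
cv2.imwrite("pics/c3.png",np.vstack([cv2.resize(im[150:400,170:570],(480,300)),cv2.resize(c,(480,300*1),interpolation=2)]))
```

```text
[ 0.46308728 -0.2907168   0.16356989] 0.04092209782271152 7.7
```

View pics/c3.png

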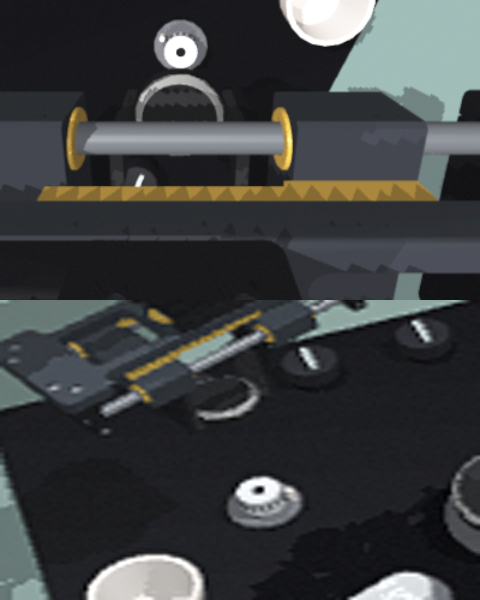

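The wrist view shows the small crown, with its bore at about (321,193) full-frame, in front of the held cap, which is flat in the grip. I'll measure both.

Run:
```python
from h import *
im=cv2.imread("pics/w3.png"); cal=vision.calibration("wrist"); p=get_obs()["position"]; print(p)
crowns(im,cal,1.4,240)
b=fit(im,cal,.021,p[2]-.0235+.014,p[:2],win=4,occ=(p[:2]-[.5,0],.5)); print(np.round(b,4))
```

```text
[ 0.46318529 -0.29140237  0.16365779]
small [318. 193.] 509 463.6 -293.4 [25.7 24.9] 21.6
medium [16. 98.] 1501 446.6 -16.7 [39.4 34.1] 5.7
long [369.  34.] 5092 606.4 -281.3 [ 29.7 112.8] 20.4
[106.6217   0.4637  -0.2919   0.    ]
```

Call:
apply_moves --series '[{"offset": [0,-0.05,-5],"rot": [0,0,0]},{"offset": [0,-0.05,-8],"rot": [0,0,0]},{"offset": [0,-0.05,-10],"rot": [0,0,0]},{"offset": [0,-0.05,-10.4],"rot": [0,0,0]},{"offset": [0,-0.05,-10.6],"rot": [0,0,0]},{"offset": [0,-0.05,-10.7],"rot": [0,0,0]},{"offset": [0,-0.05,-10.75],"rot": [0,0,0]},{"offset": [0,-0.05,-10.75],"rot": [0,0,0]},{"offset": [0,-0.05,-10.75],"rot": [0,0,0]},{"offset": [0,-0.05,-10.75],"rot": [0,0,0]},{"offset": [0,-0.05,-10.75],"rot": [0,0,0]}]'

```text
time: 8.95
position: [0.4631, -0.2927, 0.0563]
tool_rot: [0.982, 0.187, 0.0, 0.0]
ft_force: [-0.2, -0.2, -1.3]
grip_width: 0.0411
grip_force: 20.0
```

Call:
apply_moves --series '[{"offset": [0,0,-0.1],"rot": [0,0,0]},{"offset": [0,0,-0.1],"rot": [0,0,0]},{"offset": [0,0,-0.1],"rot": [0,0,0]}]'

```text
time: 9.25
position: [0.4631, -0.2927, 0.0555]
tool_rot: [0.982, 0.187, 0.0, 0.0]
ft_force: [-0.1, 1.6, 4.4]
grip_width: 0.041
grip_force: 20.0
```

Call:
apply_moves --series '[{"offset": [0,0,0],"rot": [0,0,0]},{"offset": [0,0,0],"rot": [0,0,0]},{"offset": [0,0,0],"rot": [0,0,0]},{"offset": [0,0,0],"rot": [0,0,0]},{"offset": [0,0,0],"rot": [0,0,0]},{"offset": [0,0,2],"rot": [0,0,0]},{"offset": [0,0,6],"rot": [0,0,0]},{"offset": [0,0,11],"rot": [0,0,0]},{"offset": [0,0,11],"rot": [0,0,0]}]' --hand 1

```text
time: 10.15
position: [0.4663, -0.2955, 0.171]
tool_rot: [0.982, 0.187, 0.004, 0.005]
ft_force: [0.4, -0.9, -0.2]
grip_width: 0.0867
grip_force: 0.0
```

Call:
apply_moves --series '[{"offset": [3,58.1,0],"rot": [0,0,0]},{"offset": [3,58.1,0],"rot": [0,0,0]},{"offset": [3,58.1,0],"rot": [0,0,0]},{"offset": [3,58.1,0],"rot": [0,0,0]},{"offset": [3,58.1,0],"rot": [0,0,0]},{"offset": [3,58.1,0],"rot": [0,0,0]},{"offset": [3,58.1,0],"rot": [0,0,0]},{"offset": [3,58.1,0],"rot": [0,0,0]},{"offset": [3,58.1,0],"rot": [0,0,0]},{"offset": [3,58.1,0],"rot": [0,0,0]},{"offset": [3,58.1,0],"rot": [0,0,0]},{"offset": [3,58.1,0],"rot": [0,0,0]},{"offset": [3,58.1,-3],"rot": [0,0,0]},{"offset": [3,58.1,-7],"rot": [0,0,0]},{"offset": [3,58.1,-9],"rot": [0,0,0]},{"offset": [3,58.1,-9.3],"rot": [0,0,0]},{"offset": [3,58.1,-9.5],"rot": [0,0,0]},{"offset": [3,58.1,-9.5],"rot": [0,0,0]},{"offset": [3,58.1,-9.5],"rot": [0,0,0]},{"offset": [3,58.1,-9.5],"rot": [0,0,0]}]' --hand 1

```text
time: 12.15
position: [0.4938, 0.2886, 0.0713]
tool_rot: [0.982, 0.187, 0.001, -0.0]
ft_force: [0.6, 0.4, 1.0]
grip_width: 0.0873
grip_force: 0.0
```

Call:
apply_moves --series '[{"offset": [0,0,0],"rot": [0,0,0]},{"offset": [0,0,0],"rot": [0,0,0]},{"offset": [0,0,0],"rot": [0,0,0]},{"offset": [0,0,0],"rot": [0,0,0]},{"offset": [0,0,0],"rot": [0,0,0]},{"offset": [0,0,0],"rot": [0,0,0]}]' --hand 0.4 --newtons 20

```text
time: 12.75
position: [0.4929, 0.2884, 0.07]
tool_rot: [0.982, 0.187, -0.0, -0.0]
ft_force: [-0.4, 0.1, 1.4]
grip_width: 0.0551
grip_force: 20.0
```

Call:
apply_moves --series '[{"offset": [0,0,3],"rot": [0,0,0]},{"offset": [0,0,8],"rot": [0,0,0]},{"offset": [-4.7,-30.15,9],"rot": [0,0,0]},{"offset": [-4.7,-30.15,9],"rot": [0,0,0]},{"offset": [-4.7,-30.15,9],"rot": [0,0,0]},{"offset": [-4.7,-30.15,9],"rot": [0,0,0]},{"offset": [-4.7,-30.15,9],"rot": [0,0,0]},{"offset": [-4.7,-30.15,9],"rot": [0,0,0]},{"offset": [-4.7,-30.15,9],"rot": [0,0,0]},{"offset": [-4.7,-30.15,9],"rot": [0,0,0]},{"offset": [-4.7,-30.15,9],"rot": [0,0,0]},{"offset": [-4.7,-30.15,9],"rot": [0,0,0]}]'

```text
time: 13.95
position: [0.4459, -0.0117, 0.1599]
tool_rot: [0.982, 0.188, -0.0, -0.0]
ft_force: [0.0, -0.5, -1.5]
grip_width: 0.0553
grip_force: 20.0
```

Run:
```python
from h import *
im,cal=shot("w4"); p=get_obs()["position"]; print(p,get_obs()["grip_width"])
crowns(im,cal,1.4,240)
b=fit(im,cal,.028,p[2]-.024+.014,p[:2],win=4,occ=(p[:2]-[.5,0],.5)); print(np.round(b,4))
cv2.imwrite("pics/c4.png",im)
```

```text
[ 0.44590302 -0.01158103  0.15990601] 0.0551414108897474
medium [319. 194.] 756 453.5 -9.7 [24.1 39.8] 21.7
large [385.  14.] 2743 599.2 -11.5 [35.8 54.2] 21.7
[ 1.410007e+02  4.449000e-01 -1.210000e-02  0.000000e+00]
```

View pics/c4.png

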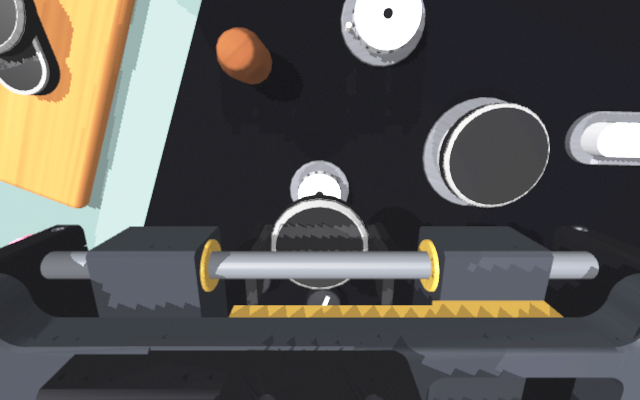

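Medium crown (446,-12.8), held cap about 1 mm short of centre in x. I lower it.

Call:
apply_moves --series '[{"offset": [0.05,0,-5],"rot": [0,0,0]},{"offset": [0.05,0,-8],"rot": [0,0,0]},{"offset": [0.05,0,-9.5],"rot": [0,0,0]},{"offset": [0.05,0,-10],"rot": [0,0,0]},{"offset": [0.05,0,-10.2],"rot": [0,0,0]},{"offset": [0.05,0,-10.3],"rot": [0,0,0]},{"offset": [0.05,0,-10.4],"rot": [0,0,0]},{"offset": [0.05,0,-10.4],"rot": [0,0,0]},{"offset": [0.05,0,-10.45],"rot": [0,0,0]},{"offset": [0.05,0,-10.45],"rot": [0,0,0]},{"offset": [0.05,0,-10.45],"rot": [0,0,0]}]'

```text
time: 15.1
position: [0.4468, -0.0132, 0.056]
tool_rot: [0.982, 0.187, 0.001, 0.0]
ft_force: [1.4, 1.1, 2.9]
grip_width: 0.0546
grip_force: 20.0
```

Call:
apply_moves --series '[{"offset": [0,0,0],"rot": [0,0,0]},{"offset": [0,0,0],"rot": [0,0,0]},{"offset": [0,0,0],"rot": [0,0,0]},{"offset": [0,0,0],"rot": [0,0,0]},{"offset": [0,0,0],"rot": [0,0,0]},{"offset": [0,0,2],"rot": [0,0,0]},{"offset": [0,0,6],"rot": [0,0,0]},{"offset": [0,0,11],"rot": [0,0,0]},{"offset": [0,0,11],"rot": [0,0,0]}]' --hand 1

```text
time: 16.0
position: [0.4501, -0.014, 0.1705]
tool_rot: [0.982, 0.187, 0.006, 0.003]
ft_force: [1.4, 0.2, -0.3]
grip_width: 0.0869
grip_force: 0.0
```

Call:
apply_moves --series '[{"offset": [4.55,30.2,0],"rot": [0,0,0]},{"offset": [4.55,30.2,0],"rot": [0,0,0]},{"offset": [4.55,30.2,0],"rot": [0,0,0]},{"offset": [4.55,30.2,0],"rot": [0,0,0]},{"offset": [4.55,30.2,0],"rot": [0,0,0]},{"offset": [4.55,30.2,0],"rot": [0,0,0]},{"offset": [4.55,30.2,0],"rot": [0,0,0]},{"offset": [4.55,30.2,0],"rot": [0,0,0]},{"offset": [4.55,30.2,-3],"rot": [0,0,0]},{"offset": [4.55,30.2,-6],"rot": [0,0,0]},{"offset": [4.55,30.2,-6],"rot": [0,0,0]},{"offset": [4.55,30.2,-6],"rot": [0,0,0]}]' --hand 1

```text
time: 17.2
position: [0.4914, 0.2873, 0.1051]
tool_rot: [0.982, 0.186, -0.001, 0.0]
ft_force: [-0.0, 0.6, 0.7]
grip_width: 0.0872
grip_force: 0.0
```

Call:
apply_moves --series '[{"offset": [0,0,-2],"rot": [0,0,0]},{"offset": [0,0,-4],"rot": [0,0,0]},{"offset": [0,0,-4.7],"rot": [0,0,0]},{"offset": [0,0,-4.9],"rot": [0,0,0]},{"offset": [0,0,-4.9],"rot": [0,0,0]},{"offset": [0,0,-4.9],"rot": [0,0,0]},{"offset": [0,0,-4.9],"rot": [0,0,0]}]'

```text
time: 17.9
position: [0.4926, 0.2891, 0.0575]
tool_rot: [0.982, 0.187, 0.001, -0.0]
ft_force: [0.0, 0.4, -0.8]
grip_width: 0.0869
grip_force: 0.0
```

Call:
apply_moves --series '[{"offset": [0,0,0],"rot": [0,0,0]},{"offset": [0,0,0],"rot": [0,0,0]},{"offset": [0,0,0],"rot": [0,0,0]},{"offset": [0,0,0],"rot": [0,0,0]},{"offset": [0,0,0],"rot": [0,0,0]}]' --hand 0.6 --newtons 25

```text
time: 18.4
position: [0.492, 0.289, 0.0567]
tool_rot: [0.982, 0.187, 0.0, -0.0]
ft_force: [-0.9, 0.5, 1.8]
grip_width: 0.0688
grip_force: 25.0
```

Call:
apply_moves --series '[{"offset": [0,0,3],"rot": [0,0,0]},{"offset": [0,0,8],"rot": [0,0,0]},{"offset": [11.55,-29.7,10],"rot": [0,0,0]},{"offset": [11.55,-29.7,10],"rot": [0,0,0]},{"offset": [11.55,-29.7,10],"rot": [0,0,0]},{"offset": [11.55,-29.7,10],"rot": [0,0,0]},{"offset": [11.55,-29.7,10],"rot": [0,0,0]},{"offset": [11.55,-29.7,10],"rot": [0,0,0]},{"offset": [11.55,-29.7,10],"rot": [0,0,0]},{"offset": [11.55,-29.7,10],"rot": [0,0,0]},{"offset": [11.55,-29.7,10],"rot": [0,0,0]},{"offset": [11.55,-29.7,10],"rot": [0,0,0]},{"offset": [11.55,-29.7,10],"rot": [0,0,0]}]'

```text
time: 19.7
position: [0.6064, -0.0063, 0.1562]
tool_rot: [0.982, 0.188, -0.001, -0.0]
ft_force: [-0.3, -0.2, -3.1]
grip_width: 0.0685
grip_force: 25.0
```

Run:
```python
from h import *
im,cal=shot("w5"); p=get_obs()["position"]; print(p,get_obs()["grip_width"])
crowns(im,cal,1.4,240)
b=fit(im,cal,.035,p[2]-.0247+.014,p[:2],win=4,occ=(p[:2]-[.5,0],.5)); print(np.round(b,4))
```

```text
[ 0.6067213  -0.00642167  0.15633229] 0.0683896852687961
large [319. 195.] 728 623.0 -2.6 [20.7 51. ] 19.5
[ 1.186995e+02  6.052000e-01 -6.900000e-03  0.000000e+00]
```

Call:
apply_moves --series '[{"offset": [0.1,0,-5],"rot": [0,0,0]},{"offset": [0.1,0,-8],"rot": [0,0,0]},{"offset": [0.1,0,-9.2],"rot": [0,0,0]},{"offset": [0.1,0,-9.6],"rot": [0,0,0]},{"offset": [0.1,0,-9.8],"rot": [0,0,0]},{"offset": [0.1,0,-9.9],"rot": [0,0,0]},{"offset": [0.1,0,-10],"rot": [0,0,0]},{"offset": [0.1,0,-10],"rot": [0,0,0]},{"offset": [0.1,0,-10],"rot": [0,0,0]},{"offset": [0.1,0,-10],"rot": [0,0,0]},{"offset": [0.1,0,-10],"rot": [0,0,0]}]'

```text
time: 20.85
position: [0.6086, -0.0082, 0.0567]
tool_rot: [0.982, 0.187, 0.0, 0.0]
ft_force: [-0.7, 0.6, -1.5]
grip_width: 0.0685
grip_force: 25.0
```

Call:
apply_moves --series '[{"offset": [0,0,0],"rot": [0,0,0]},{"offset": [0,0,0],"rot": [0,0,0]},{"offset": [0,0,0],"rot": [0,0,0]},{"offset": [0,0,0],"rot": [0,0,0]},{"offset": [0,0,0],"rot": [0,0,0]},{"offset": [0,0,2],"rot": [0,0,0]},{"offset": [0,0,6],"rot": [0,0,0]},{"offset": [0,0,11],"rot": [0,0,0]},{"offset": [0,0,11],"rot": [0,0,0]}]' --hand 1

```text
time: 21.75
position: [0.6133, -0.0089, 0.1735]
tool_rot: [0.982, 0.187, 0.007, 0.003]
ft_force: [0.6, 0.4, 1.3]
grip_width: 0.0868
grip_force: 0.0
```

Call:
apply_moves --series '[{"offset": [-14.8,25.7,7.8],"rot": [0,0,12.4]},{"offset": [-14.8,25.7,7.8],"rot": [0,0,12.4]},{"offset": [-14.8,25.7,7.8],"rot": [0,0,12.4]},{"offset": [-14.8,25.7,7.8],"rot": [0,0,12.4]},{"offset": [-14.8,25.7,7.8],"rot": [0,0,12.4]},{"offset": [-14.8,25.7,7.8],"rot": [0,0,12.4]},{"offset": [-14.8,25.7,7.8],"rot": [0,0,12.4]},{"offset": [-14.8,25.7,7.8],"rot": [0,0,12.4]},{"offset": [-14.8,25.7,7.8],"rot": [0,0,12.4]},{"offset": [-14.8,25.7,7.8],"rot": [0,0,12.4]}]'

```text
time: 22.75
position: [0.4612, 0.2475, 0.2439]
tool_rot: [0.957, 0.291, -0.0, 0.0]
ft_force: [-0.2, 0.3, -0.3]
grip_width: 0.0872
grip_force: 0.0
```

Run:
```python
from h import *
im,cal=shot("w6"); p=get_obs()["position"]; print(p,get_obs()["tool_rot"])
b=fit(im,cal,.023,.032,(.4915,.289),.084,np.radians(34)); print(np.round(b,4),np.degrees(b[3]))
u=proj(cal,[[.4915,.289,.03]])[0].astype(int); x0,y0=u[0]-75,max(0,u[1]-75)
big=cv2.resize(im[y0:y0+150,x0:x0+150],(600,600),interpolation=2); draw(big,cal,.023,.032,b[1],b[2],.084,b[3],o=(x0,y0),f=4); cv2.imwrite("pics/w6f.png",big)
```

```text
[0.46127917 0.24746085 0.24387523] [ 9.56690442e-01  2.91106729e-01 -5.04095324e-04  1.27994321e-04]
[144.4607   0.4915   0.2885   0.5934] 34.0
```

View pics/w6f.png

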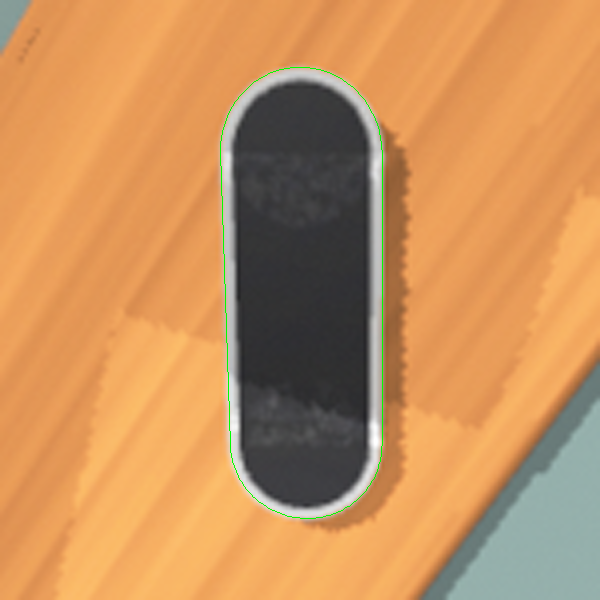

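The outline matches the long cap at (491.5,288.7) mm, 34°. I grasp it across the middle.

Call:
apply_moves --series '[{"offset": [3.1,4,-5],"rot": [0,0,0]},{"offset": [3.1,4,-10],"rot": [0,0,0]},{"offset": [3.1,4,-14],"rot": [0,0,0]},{"offset": [3.1,4,-17],"rot": [0,0,0]},{"offset": [3.1,4,-19],"rot": [0,0,0]},{"offset": [3.1,4,-19.8],"rot": [0,0,0]},{"offset": [3.1,4,-20.1],"rot": [0,0,0]},{"offset": [3.1,4,-20.1],"rot": [0,0,0]},{"offset": [3.1,4,-20.1],"rot": [0,0,0]},{"offset": [3.1,4,-20.1],"rot": [0,0,0]}]'

```text
time: 23.8
position: [0.4924, 0.2891, 0.0449]
tool_rot: [0.956, 0.292, 0.001, -0.0]
ft_force: [-0.3, 0.5, 0.4]
grip_width: 0.087
grip_force: 0.0
```

Call:
apply_moves --series '[{"offset": [0,0,0],"rot": [0,0,0]},{"offset": [0,0,0],"rot": [0,0,0]},{"offset": [0,0,0],"rot": [0,0,0]},{"offset": [0,0,0],"rot": [0,0,0]},{"offset": [0,0,0],"rot": [0,0,0]},{"offset": [0,0,0],"rot": [0,0,0]},{"offset": [0,0,0],"rot": [0,0,0]},{"offset": [0,0,0],"rot": [0,0,0]}]' --hand 0.3 --newtons 35

```text
time: 24.6
position: [0.4913, 0.289, 0.0435]
tool_rot: [0.956, 0.292, -0.0, -0.0]
ft_force: [-0.9, 1.2, 0.5]
grip_width: 0.0457
grip_force: 35.0
```

Call:
apply_moves --series '[{"offset": [0,0,3],"rot": [0,0,0]},{"offset": [0,0,8],"rot": [0,0,0]},{"offset": [11.4,-56.9,12],"rot": [0,0,76.5]},{"offset": [11.4,-56.9,12],"rot": [0,0,76.5]},{"offset": [11.4,-56.9,12],"rot": [0,0,76.5]},{"offset": [11.4,-56.9,12],"rot": [0,0,76.5]},{"offset": [11.4,-56.9,12],"rot": [0,0,76.5]},{"offset": [11.4,-56.9,12],"rot": [0,0,76.5]},{"offset": [11.4,-56.9,12],"rot": [0,0,76.5]},{"offset": [11.4,-56.9,12],"rot": [0,0,76.5]},{"offset": [11.4,-56.9,12],"rot": [0,0,76.5]},{"offset": [11.4,-56.9,12],"rot": [0,0,76.5]},{"offset": [11.4,-56.9,12],"rot": [0,0,76.5]},{"offset": [11.4,-56.9,12],"rot": [0,0,76.5]},{"offset": [11.4,-56.9,12],"rot": [0,0,76.5]},{"offset": [11.4,-56.9,12],"rot": [0,0,76.5]},{"offset": [11.4,-56.9,12],"rot": [0,0,76.5]},{"offset": [11.4,-56.9,12],"rot": [0,0,76.5]},{"offset": [11.4,-56.9,12],"rot": [0,0,76.5]},{"offset": [11.4,-56.9,12],"rot": [0,0,76.5]}]'

```text
time: 26.6
position: [0.6054, -0.2786, 0.1635]
tool_rot: [0.569, 0.822, 0.0, -0.0]
ft_force: [0.1, 0.0, -2.9]
grip_width: 0.0455
grip_force: 35.0
```

Run:
```python
from h import *
im,cal=shot("w7"); o=get_obs(); p=o["position"]; print(p,o["tool_rot"],o["grip_width"])
b=fit(im,cal,.023,p[2]-.0255+.014,p[:2],.084,np.radians(110.5),occ=(p[:2]-[0,.5],.53)); print(np.round(b,4),np.degrees(b[3]))
g=cv2.resize(im,(800,500)); z=p[2]-.0115
draw(g,cal,.023,z,b[1],b[2],.084,b[3],f=1.25); draw(g,cal,.015,.032,.606,-.2803,.084,np.radians(110.5),f=1.25,c=(0,0,255))
cv2.imwrite("pics/w7f.png",g)
```

```text
[ 0.60556381 -0.27890014  0.16360346] [ 5.69459751e-01  8.22019195e-01  1.52520446e-05 -1.86882578e-04] 0.045751434611212435
[166.7076   0.6021  -0.2819   1.8239] 104.5
```

View pics/w7f.png

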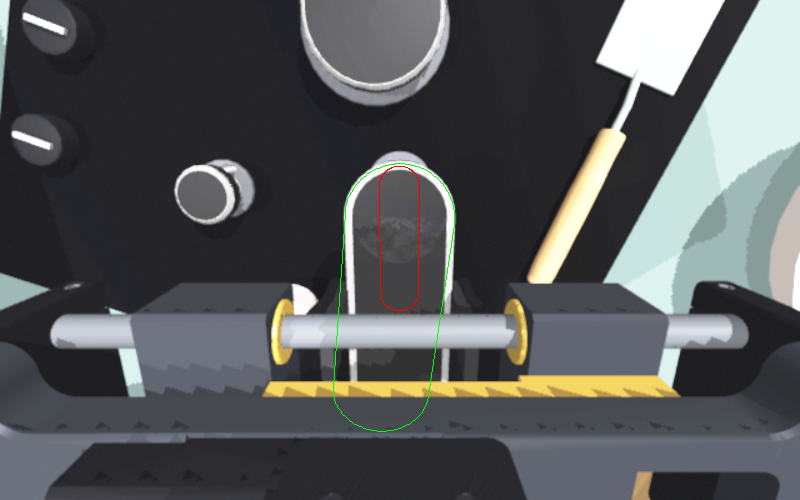

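Run:
```python
from h import *
im=cv2.imread("pics/w7.png"); cal=vision.calibration("wrist"); p=get_obs()["position"]; print(p)
g=cv2.cvtColor(im,cv2.COLOR_BGR2GRAY); print(g[112:140,318:323].mean(1).round().astype(int).tolist())
c=np.array([.606,-.2803]); ax=np.array([np.cos(np.radians(110.5)),np.sin(np.radians(110.5))])
for v in (120,121,122): print("flange",v,(ray(cal,[(320,v)],.014)[0,:2]-c)@ax)
for v in (129,130,131,132): print("bar",v,(ray(cal,[(320,v)],p[2]-.0115)[0,:2]-p[:2])@ax)
nrm=np.array([-ax[1],ax[0]])
for v in (150,180,220):
    e=np.where(g[v,250:400]>150)[0]+250; a,b=e.min(),e.max(); m=ray(cal,[((a+b)/2,v)],p[2]-.0115)[0,:2]; print(v,a,b,(m-p[:2])@nrm)
e=np.where(g[123,280:360]>80)[0]+280; print("fl row",e.min(),e.max(),(ray(cal,[((e.min()+e.max())/2,123)],.014)[0,:2]-c)@nrm)
```

```text
[ 0.60556381 -0.27890014  0.16360346]
[35, 35, 36, 35, 36, 36, 34, 35, 60, 166, 203, 203, 203, 202, 202, 190, 190, 249, 254, 254, 254, 254, 254, 227, 98, 91, 91, 91]
flange 120 0.06728164759881063
flange 121 0.06635547335554645
flange 122 0.0654276909987921
bar 129 0.06362446649665643
bar 130 0.06313276371897215
bar 131 0.06264020047616393
bar 132 0.06214677450757145
150 281 357 0.00010305949668536554
180 275 363 0.00010182244759389392
220 277 361 0.00010006349324240445
fl row 308 331 -0.00033879186740645023
```

The flange tip confirms the long burner at (606,-280.3) mm. The bar is aligned with it and sits 1 mm back along its axis, so I lower it with a small correction.

Call:
apply_moves --series '[{"offset": [0,0.05,-5],"rot": [0,0,0]},{"offset": [0,0.05,-8],"rot": [0,0,0]},{"offset": [0,0.05,-9.8],"rot": [0,0,0]},{"offset": [0,0.05,-10.2],"rot": [0,0,0]},{"offset": [0,0.05,-10.4],"rot": [0,0,0]},{"offset": [0,0.05,-10.5],"rot": [0,0,0]},{"offset": [0,0.05,-10.6],"rot": [0,0,0]},{"offset": [0,0.05,-10.6],"rot": [0,0,0]},{"offset": [0,0.05,-10.65],"rot": [0,0,0]},{"offset": [0,0.05,-10.65],"rot": [0,0,0]},{"offset": [0,0.05,-10.65],"rot": [0,0,0]}]'

```text
time: 27.75
position: [0.6057, -0.2797, 0.0575]
tool_rot: [0.57, 0.822, -0.0, 0.0]
ft_force: [-0.5, 0.1, -1.2]
grip_width: 0.0453
grip_force: 35.0
```

Call:
apply_moves --series '[{"offset": [0,0,0],"rot": [0,0,0]},{"offset": [0,0,0],"rot": [0,0,0]},{"offset": [0,0,0],"rot": [0,0,0]},{"offset": [0,0,0],"rot": [0,0,0]},{"offset": [0,0,0],"rot": [0,0,0]},{"offset": [0,0,2],"rot": [0,0,0]},{"offset": [0,0,6],"rot": [0,0,0]},{"offset": [0,0,11],"rot": [0,0,0]},{"offset": [0,0,14],"rot": [0,0,0]},{"offset": [-15,14,17],"rot": [0,0,-60]},{"offset": [-15,14,17],"rot": [0,0,-60]},{"offset": [-15,14,17],"rot": [0,0,-60]},{"offset": [-15,14,17],"rot": [0,0,-60]},{"offset": [-15,14,17],"rot": [0,0,-60]},{"offset": [-15,14,17],"rot": [0,0,-60]},{"offset": [-15,14,17],"rot": [0,0,-60]},{"offset": [-15,14,17],"rot": [0,0,-60]},{"offset": [-15,14,17],"rot": [0,0,-60]},{"offset": [-15,14,17],"rot": [0,0,-60]},{"offset": [-15,14,17],"rot": [0,0,-60]}]' --hand 1

```text
time: 29.75
position: [0.4555, -0.1397, 0.227]
tool_rot: [0.904, 0.427, -0.0, -0.0]
ft_force: [0.4, -0.1, -0.8]
grip_width: 0.0873
grip_force: 0.0
```

Run:
```python
from h import *
im,cal=shot("w8"); o=get_obs(); print(o["position"],o["time"])
g=cv2.resize(im,(800,500))
for n,R,L,a,x,y in (("small",.021,0,0,.4634,-.2925),("medium",.028,0,0,.446,-.013),("large",.035,0,0,.6076,-.0085),("long",.023,.084,np.radians(110.5),.606,-.2803)):
    u=proj(cal,[[x,y,.046]])[0]
    if 0<u[0]<640 and 0<u[1]<400:
        b=fit(im,cal,R,.046,(x,y),L,a); print(n,np.round(b,4),np.degrees(b[3])); draw(g,cal,R,.046,b[1],b[2],L,b[3],f=1.25); draw(g,cal,R+.002,.014,x,y,L,a,f=1.25,c=(0,0,255))
cv2.imwrite("pics/w8f.png",g)
```

```text
[ 0.45547682 -0.13968047  0.2269119 ] 29.8
small [13.725   0.4639 -0.2925  0.    ] 0.0
medium [ 9.00899e+01  4.47500e-01 -1.45000e-02  0.00000e+00] 0.0
long [152.7691   0.606   -0.2808   1.9286] 110.5
```

View pics/w8f.png

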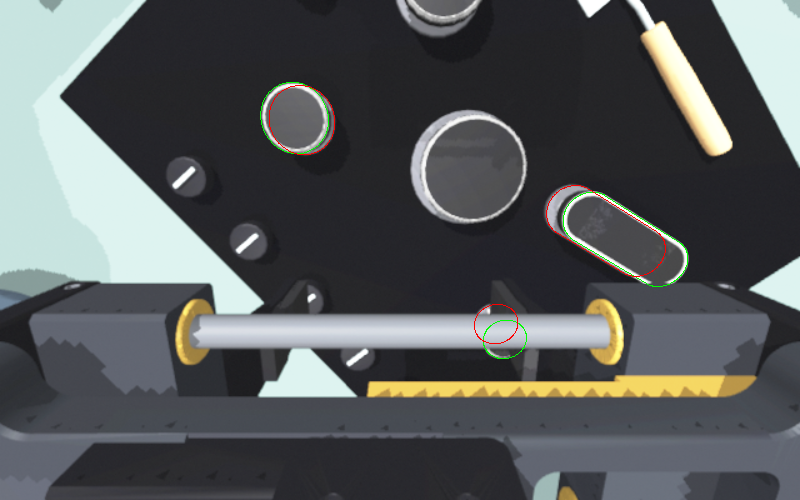

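The long, medium and small caps sit on their burners, and the long one is aligned. The medium cap reads up to 2 mm off, so I'll take a straight, higher view of all four.

Call:
apply_moves --series '[{"offset": [-7.5,-1,7],"rot": [0,0,-50]},{"offset": [-7.5,-1,7],"rot": [0,0,-50]},{"offset": [-7.5,-1,7],"rot": [0,0,-50]},{"offset": [-7.5,-1,7],"rot": [0,0,-50]},{"offset": [-7.5,-1,7],"rot": [0,0,-50]},{"offset": [-7.5,-1,7],"rot": [0,0,-50]},{"offset": [-7.5,-1,7],"rot": [0,0,-50]},{"offset": [-7.5,-1,7],"rot": [0,0,-50]},{"offset": [-7.5,-1,7],"rot": [0,0,-50]},{"offset": [-7.5,-1,7],"rot": [0,0,-50]},{"offset": [-7.5,-1,7],"rot": [0,0,-50]},{"offset": [-7.5,-1,7],"rot": [0,0,-50]}]'

```text
time: 31.0
position: [0.3805, -0.1496, 0.297]
tool_rot: [1.0, 0.004, -0.0, -0.0]
ft_force: [0.7, -0.5, 0.6]
grip_width: 0.0872
grip_force: 0.0
```

Run:
```python
from h import *
im,cal=shot("w9"); o=get_obs(); print(o["position"],o["time"])
T=[]
for n,R,L,a,x,y in (("small",.021,0,0,.4634,-.2925),("medium",.028,0,0,.446,-.013),("large",.035,0,0,.6076,-.0085),("long",.023,.084,np.radians(110.5),.606,-.2803)):
    u=proj(cal,[[x,y,.04]])[0].astype(int); print(n,u)
    b=fit(im,cal,R,.046,(x,y),L,a); print(n,np.round(b,4),np.degrees(b[3]),"burner",x,y)
    x0,y0=np.clip(u-[50,37],0,[540,325]); c=cv2.resize(im[y0:y0+75,x0:x0+100],(400,300),interpolation=2)
    draw(c,cal,R,.046,b[1],b[2],L,b[3],f=4,o=(x0,y0)); draw(c,cal,R+.002,.014,x,y,L,a,f=4,o=(x0,y0),c=(0,0,255)); T.append(c)
cv2.imwrite("pics/w9f.png",np.vstack([np.hstack(T[:2]),np.hstack(T[2:])]))
```

```text
[ 0.38050588 -0.14963151  0.29702837] 31.05
small [429 107]
small [104.1217   0.4629  -0.2935   0.    ] 0.0 burner 0.4634 -0.2925
medium [214 119]
medium [ 6.3608e+01  4.4750e-01 -1.5000e-02  0.0000e+00] 0.0 burner 0.446 -0.013
large [198 -23]
large [ 2.92397e+01  6.09600e-01 -9.00000e-03  0.00000e+00] 0.0 burner 0.6076 -0.0085
long [431 -20]
long [46.6722  0.611  -0.2788  2.0682] 118.50000000000001 burner 0.606 -0.2803
```

View pics/w9f.png

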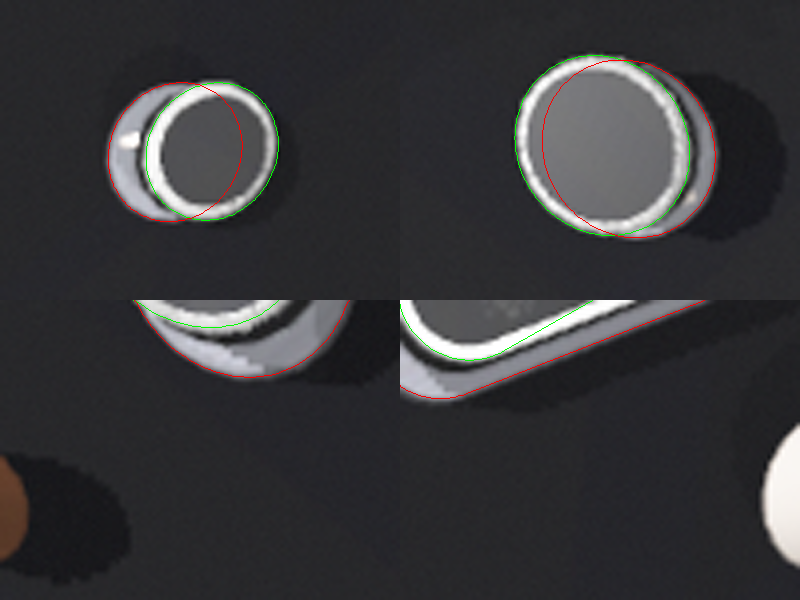

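The drawn flanges match all four burners. The medium cap is about 2.5 mm off centre, so I'll nudge it after checking the large and long caps from further forward.

Call:
apply_moves --series '[{"offset": [14,2,0],"rot": [0,0,0]},{"offset": [14,2,0],"rot": [0,0,0]},{"offset": [14,2,0],"rot": [0,0,0]},{"offset": [14,2,0],"rot": [0,0,0]},{"offset": [14,2,0],"rot": [0,0,0]},{"offset": [14,2,0],"rot": [0,0,0]},{"offset": [14,2,0],"rot": [0,0,0]},{"offset": [14,2,0],"rot": [0,0,0]}]'

```text
time: 31.85
position: [0.5195, -0.1298, 0.2973]
tool_rot: [1.0, 0.004, -0.0, -0.0]
ft_force: [-0.9, 1.3, 0.0]
grip_width: 0.0873
grip_force: 0.0
```

```bash
cat >> h.py <<'E'
S=(("small",.021,0,0,.4634,-.2925),("medium",.028,0,0,.446,-.013),("large",.035,0,0,.6076,-.0085),("long",.023,.084,np.radians(110.5),.606,-.2803))
def verify(name):
    im,cal=shot(name); o=get_obs(); print(o["position"],o["time"]); T=[]
    for n,R,L,a,x,y in S:
        u=proj(cal,[[x,y,.04]])[0].astype(int); b=fit(im,cal,R,.046,(x,y),L,a); print(n,u,np.round(b,4),np.degrees(b[3]),"burner",x,y)
        x0,y0=np.clip(u-[50,37],0,[540,325]); c=cv2.resize(im[y0:y0+75,x0:x0+100],(400,300),interpolation=2)
        draw(c,cal,R,.046,b[1],b[2],L,b[3],f=4,o=(x0,y0)); draw(c,cal,R+.002,.014,x,y,L,a,f=4,o=(x0,y0),c=(0,0,255)); T.append(c)
    cv2.imwrite(f"pics/{name}f.png",np.vstack([np.hstack(T[:2]),np.hstack(T[2:])]))
E
python3 -c "
from h import *
verify('w10')"
```

```text
[ 0.51974897 -0.12983527  0.29736127] 31.9
small [432 209] [58.1988  0.4634 -0.2935  0.    ] 0.0 burner 0.4634 -0.2925
medium [236 219] [ 6.91162e+01  4.47000e-01 -1.45000e-02  0.00000e+00] 0.0 burner 0.446 -0.013
large [224 101] [ 6.19533e+01  6.09100e-01 -1.00000e-02  0.00000e+00] 0.0 burner 0.6076 -0.0085
long [435 104] [169.5255   0.606   -0.2808   1.9286] 110.5 burner 0.606 -0.2803
```

View pics/w10f.png

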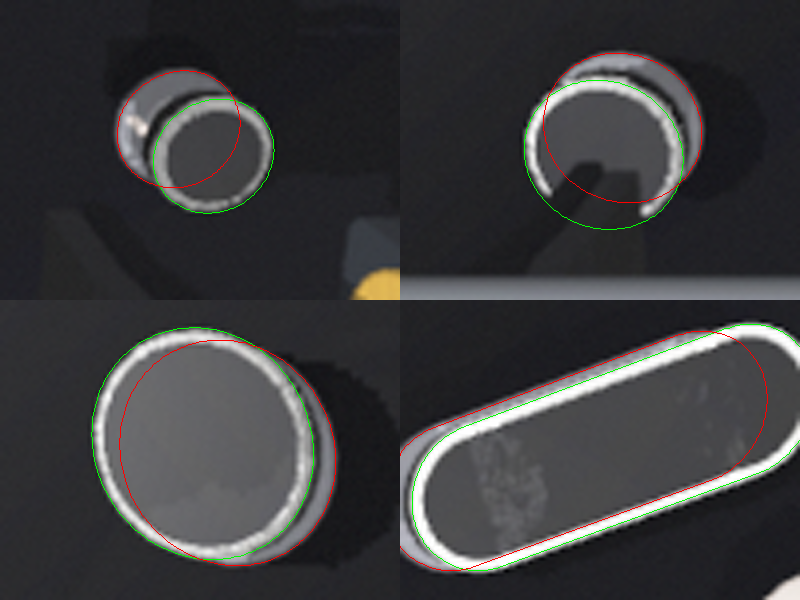

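Large and long are centred within about 1.5 mm and the small cap within 1 mm. The medium one needs a nudge. I'll squeeze it about its burner's centre along the error direction.

Call:
apply_moves --series '[{"offset": [-7.5,11.7,-10],"rot": [0,0,50]},{"offset": [-7.5,11.7,-10],"rot": [0,0,50]},{"offset": [-7.5,11.7,-10],"rot": [0,0,50]},{"offset": [-7.5,11.7,-10],"rot": [0,0,50]},{"offset": [-7.5,11.7,-10],"rot": [0,0,50]},{"offset": [-7.5,11.7,-10],"rot": [0,0,50]},{"offset": [-7.5,11.7,-10],"rot": [0,0,50]},{"offset": [-7.5,11.7,-14],"rot": [0,0,50]},{"offset": [-7.5,11.7,-18],"rot": [0,0,50]},{"offset": [-7.5,11.7,-18],"rot": [0,0,50]},{"offset": [-7.5,11.7,-20],"rot": [0,0,50]},{"offset": [-7.5,11.7,-22],"rot": [0,0,50]},{"offset": [-7.5,11.7,-23.4],"rot": [0,0,50]},{"offset": [-7.5,11.7,-23.7],"rot": [0,0,50]},{"offset": [-7.5,11.7,-23.7],"rot": [0,0,50]},{"offset": [-7.5,11.7,-23.7],"rot": [0,0,50]},{"offset": [-7.5,11.7,-23.7],"rot": [0,0,50]}]' --hand 1

```text
time: 33.6
position: [0.4462, -0.0128, 0.0612]
tool_rot: [0.905, 0.426, 0.001, 0.001]
ft_force: [0.1, -0.8, 0.1]
grip_width: 0.0867
grip_force: 0.0
```

Call:
apply_moves --series '[{"offset": [0,0,0],"rot": [0,0,0]},{"offset": [0,0,0],"rot": [0,0,0]},{"offset": [0,0,0],"rot": [0,0,0]},{"offset": [0,0,0],"rot": [0,0,0]},{"offset": [0,0,0],"rot": [0,0,0]},{"offset": [0,0,0],"rot": [0,0,0]}]' --hand 0.5 --newtons 8

```text
time: 34.2
position: [0.4456, -0.0127, 0.06]
tool_rot: [0.904, 0.426, 0.0, 0.0]
ft_force: [0.3, 0.1, 0.5]
grip_width: 0.0556
grip_force: 8.0
```

Now I open, rise and go back to the straight viewing pose.

Call:
apply_moves --series '[{"offset": [0,0,0],"rot": [0,0,0]},{"offset": [0,0,0],"rot": [0,0,0]},{"offset": [0,0,0],"rot": [0,0,0]},{"offset": [0,0,0],"rot": [0,0,0]},{"offset": [0,0,0],"rot": [0,0,0]},{"offset": [0,0,2],"rot": [0,0,0]},{"offset": [0,0,6],"rot": [0,0,0]},{"offset": [0,0,11],"rot": [0,0,0]},{"offset": [-2,-14,24],"rot": [0,0,-50]},{"offset": [-2,-14,24],"rot": [0,0,-50]},{"offset": [-2,-14,24],"rot": [0,0,-50]},{"offset": [-2,-14,24],"rot": [0,0,-50]},{"offset": [-2,-14,24],"rot": [0,0,-50]},{"offset": [-2,-14,24],"rot": [0,0,-50]},{"offset": [-2,-14,24],"rot": [0,0,-50]},{"offset": [-2,-14,24],"rot": [0,0,-50]},{"offset": [-2,-14,24],"rot": [0,0,-50]},{"offset": [-2,-14,24],"rot": [0,0,-50]}]' --hand 1

```text
time: 36.0
position: [0.4254, -0.1523, 0.2998]
tool_rot: [1.0, 0.005, -0.0, -0.0]
ft_force: [-0.7, -0.6, -0.1]
grip_width: 0.0871
grip_force: 0.0
```

```bash
python3 -c "
from h import *
verify('w11')"
```

```text
[ 0.42545357 -0.1523181   0.29982135] 36.05
small [422 142] [100.18     0.4634  -0.2935   0.    ] 0.0 burner 0.4634 -0.2925
medium [215 153] [ 6.91344e+01  4.46500e-01 -1.40000e-02  0.00000e+00] 0.0 burner 0.446 -0.013
large [201  19] [ 3.89161e+01  6.10100e-01 -1.00000e-02  0.00000e+00] 0.0 burner 0.6076 -0.0085
long [424  23] [126.0807   0.606   -0.2813   1.9286] 110.5 burner 0.606 -0.2803
```

View pics/w11f.png

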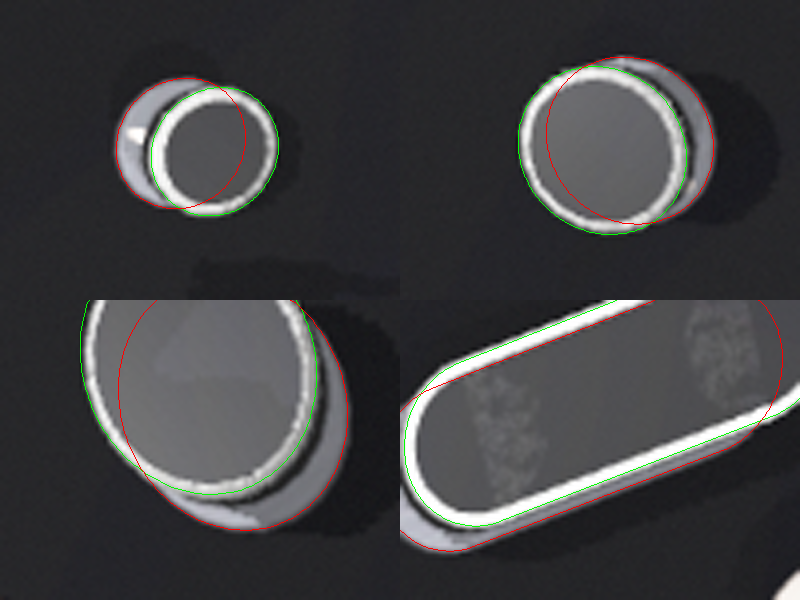

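The medium cap is now within about 1 mm of its burner's centre. All four caps are flat, and the long one is aligned. Handing in.

```bash
python3 -c "
from rig import hand_in
print(hand_in())"
```

```text
the job is handed in; nothing more can be done
None
```

All four caps are back on their own burners, right way up, flat and centred to within about 2 mm in the camera checks. The long cap is lined up with its burner, the middle burner's cap and the pink and purple discs were never touched, and I handed the job in at about 36 s.

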